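Unclamp the loaded vial block from the shaker and hold it up level

ROBOT

A 6-joint arm with a two-finger parallel gripper is mounted at the origin on a cart in front of the work surface, level with it; the furniture and walls round the work are solid. World frame = base frame: x ahead of the robot, y to its left, z up, the work surface at z = 0. Lengths are in mm, angles in rad, forces in N, time in s.
With the tool pointing down it reaches from about 350 to 775 mm from the base axis. Payload 7.3 kg.
Tool frame: the origin (TCP) lies at the very end of the fingers, on their centre line; the grasp point (between the pads) lies 19 mm behind it; z points along the fingers, y is the line along which they close (so a half turn about z gives the same grasp; the last joint's range is limited). The gripper opens to 92 mm and grips with 3 to 60 N. Pads are 19 mm wide; open, the fingers measure 130 mm over their backs; the gripper's body (75 mm by 190 mm) begins 47 mm behind the grasp point.
Start: joints at [1.081, 0.342, 1.524, -0, 1.275, -0.146], TCP at [176.946, 494.302, 226.741] pointing down, gripper open.
Joint ranges: [-2.53, 2.53], [-0.77, 2.02], [0.04, 2.7], [-1, 4.14], [0.28, 2.66], [-3.11, 3.11]. Speed limits (rad/s): [2.57, 2.57, 3.14, 3.14, 3.14, 3.14].

INTERFACE

Orientations are given as [roll, pitch, yaw] about the fixed x, y, z axes, in that order (R = Rz(yaw) Ry(pitch) Rx(roll)).
In Python, from plant import get_obs, vision, workorder gives the robot as it stands.
- The arm moves only by the shell command python3 -m pendant 'ROWS' [OPENING]. ROWS is a JSON object of lists of equal length, an entry for each row: "dp": the shift along the tool's x, y, z in m, a list of three; "rotation": the turn, a rotation vector about the tool's x, y, z in rad, a list of three. A call has 1 to 8 rows; each row is the pose to reach, as a shift and turn from the pose commanded when the call began, along the tool's axes at that moment; what a row does not reach only later rows make up. A row lasts 1/8 s, in which the tool goes at most 62.5 mm and 10.7 degrees, less where a joint would pass 70% of its speed; a pose out of reach is approached as far as the arm can. A call with a gripper value outside its range is refused whole. OPENING is the finger opening in m, from 0 to 0.0918, set as the call begins (- or left out, the last holds). The fingers move at their own pace and stop on an object; the grip force is fixed at half the most. Time passes only in rows, so rows that repeat a pose let the fingers close. It gives the time, the measured TCP pose, the force, the opening and the grip force at its end, in the units of the state.
- get_obs(): the state, without advancing time (a new reading comes with each control period).
- vision.capture(name): name is "side" or "top"; returns a dict with "pixels" (400x640x3 uint8, red, green, blue), "vfov" (degrees; the focal length in pixels is half the picture's height over the tangent of half this angle, whatever the lens; pixels are square), "cx", "cy" (the principal point, pixels), "dist" ([k1, k2, p1, p2, k3] as OpenCV has them; the pictures are not rectified), "pose" (4x4, takes a point from camera to world coordinates). Camera axes: x right, y up, looking along -z (the intrinsics and any distortion apply to the point x, -y, -z); pixel columns grow to the right and rows downward; lengths in mm; the calibration is good to about 2 mm. A picture is of the moment at which its call begins. There is no depth.
- workorder.close_job(): hands the job in; it is judged then, once.
The state is a dict: "time": time; "joint_positions": joint angles; "dq": joint speeds; "tau": joint torques, N m; "tool_pos": TCP position; "tcp_rot": TCP orientation; "contact_force": force on the tool from outside, world axes, zero at the start; "moment": the same for the moment, N m; "grip_width": finger opening in mm; "finger_force": force on a finger pad.
Only numpy, scipy, OpenCV 4.12 (cv2) and the standard library are available. Lean on these libraries where they do the work, as an engineer would, in place of code of your own. Each camera call takes 0.05 s, during which the arm holds its last target. There are 200 camera calls.

TASK

Turn the wing knob of the swivel clamp on the small bench shaker about a quarter turn, so that its steel toe swings right off the end flange of the aluminium vial block. Then take the block by its black handle and lift it, with the three vials standing in it, straight up until its underside is 10 to 20 cm above the shaker's platform. Keep it level all the way, leave the things standing around where they are, and finish while still holding the block steady and level in the air over the shaker.

Things in the scene. Friction and masses are not known exactly. Their poses are not given: they have to be found in the camera images.
- shaker: Bench shaker, fixed to the worktop, its place and yaw vary: white housing, grey platform on top, 150 (x) x 236 (y) mm. Origin: centre of its underside, on the worktop; z up, y along its long side. Platform top 46 mm up. The vial block sits at its local (0, 18, 46) mm, same yaw, between steel rails 8 mm high (about 2 mm play). The clamp's vertical axis is at its local (0, -90) mm.
- clamp_grip (a point): Centre of the clamp's black wing knob on a slim stem: an upright bar 14 mm thick (local x), 48 long (local y), 26 high, centred on the clamp's axis 141 mm above the worktop. It turns with the clamp: local z up, local y along the wing, towards the steel toe (12 mm wide, 8 thick, reaching 33 mm from the axis, its underside 57.5 mm above the worktop).
- clamp (a joint): Angle of the clamp in rad, growing anticlockwise seen from above. 0: toe along the shaker's +y, 13 mm over the block's end flange, 1.5 mm above it (starts within 0.2 of 0). Turns either way against 0.06 N m of friction, stays where it is left, stops at +1.65 and -1.65; beyond 1.2 either way the toe is clear and the block can be lifted.
- carrier: Loose aluminium vial block, 96 (x) x 140 (y) x 28 (z) mm, with a flange 10 mm thick and 70 wide at either end, to y = +-88 mm; 0.28 to 0.56 kg. Origin: centre of its underside; z up, y along its long side. Four wells 30 mm wide, floors 8 mm above the origin, at x = +-26, y = +-42 mm; three hold a vial, one is empty.
- carrier_handle (a point): Centre of the block's lifting handle: a black bar 14 mm wide (block's x), 74 mm long (block's y), 14 mm high, carried by two 10 mm posts at y = +-28 mm; 104 mm above the block's underside. The bar's middle is above the block's centre; axes as the block's.
- vial_1: Glass vial with a blue cap, 31 mm across the cap, 27 mm below it, 60 mm high, about 20 g, standing in a well of the block; origin: centre of its underside, z up.
- vial_2: Glass vial with a white cap, 31 mm across the cap, 27 mm below it, 60 mm high, about 20 g, standing in a well of the block; origin: centre of its underside, z up.
- vial_3: Glass vial with a black cap, 31 mm across the cap, 27 mm below it, 60 mm high, about 20 g, standing in a well of the block; origin: centre of its underside, z up.
- timer: Bystander: bench timer 64 x 64 x 19 mm lying behind the shaker; origin: centre of its underside.
- vial_4: Bystander: small vial 21 mm across, 41 mm high, standing behind the shaker; origin: centre of its underside.
- petri_dish: Bystander: petri dish 59 mm across, 14 mm high, left of the shaker; origin: centre of its underside.
- syringe_1: Bystander: syringe 126 mm long, lying on the right; origin: centre of its underside.
Not all that is in view belongs to the job. There is more than one size of the vial_1; the job needs the largest.

How it is judged:
By the outcome, as a careful person would: the job done as asked, in the order asked, and still so for the second after the job is handed in, while the arm keeps its last pose, push and grip.
It also fails if it takes over 48 s, if anything falls off the work surface, if the arm or the gripper's body presses on something with over 40 N, if the wrist force passes 120 N, or if a joint passes its speed limit or range.

## Working session

There is one attempt and no reset: what is moved stays moved. The work goes in short steps, Python scripts to look and compute and a shell command to move; the robot and the scene stay as the last step left them, time stands still between calls to the robot, and variables do not carry over. Pictures are saved under pics/ and viewed, at most 10 in all, crops included, and the job is handed in when it is done.

```bash
ls; mkdir -p pics; python3 - <<'E'
from plant import get_obs, vision
import cv2, json
o=get_obs(); print({k:o[k] for k in('time','tool_pos','tcp_rot','contact_force','grip_width')})
for n in('side','top'):
    c=vision.capture(n); cv2.imwrite(f'pics/{n}0.png',c['pixels'][:,:,::-1]); print(n,c['vfov'],c['cx'],c['cy'],c['dist'],c['pose'])
E
```

```text
pics
{'time': 0.0, 'tool_pos': array([176.76159044, 493.90835846, 226.03125614]), 'tcp_rot': array([-3.14003779e+00, -1.88525767e-04,  2.79779702e+00]), 'contact_force': array([ 0.46584654, -0.36058399,  0.04166181]), 'grip_width': 92.03289611336164}
side 52.43276007204452 318.29422428801126 198.77821272094135 [0.01223092 0.         0.         0.         0.        ] [[ 9.52501236e-01  1.67247623e-01 -2.54498779e-01  2.94333739e+02]
 [-3.04098216e-01  5.67083482e-01 -7.65467569e-01 -7.88380159e+02]
 [ 1.62994222e-02  8.06501430e-01  5.91007421e-01  6.67289266e+02]
 [ 0.00000000e+00  0.00000000e+00  0.00000000e+00  1.00000000e+00]]
top 43.86202189380077 326.5045632176375 199.48179106015917 [-0.13443707  0.          0.          0.          0.        ] [[-2.61963852e-02  9.84709865e-01 -1.72221461e-01  3.43980030e+02]
 [-9.99442455e-01 -2.93667524e-02 -1.58862385e-02 -5.00151003e+01]
 [-2.07009208e-02  1.71709278e-01  9.84930148e-01  1.29322584e+03]
 [ 0.00000000e+00  0.00000000e+00  0.00000000e+00  1.00000000e+00]]
```

View pics/side0.png

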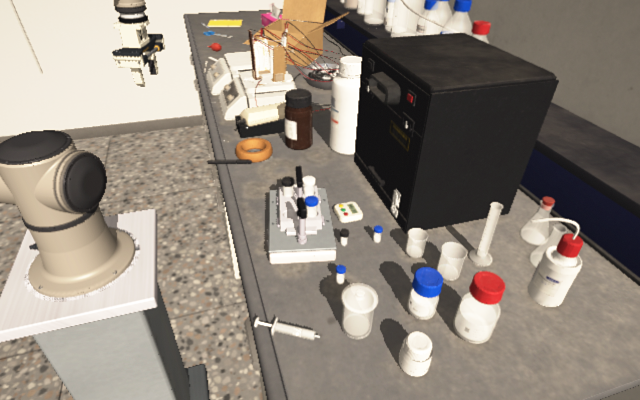

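View pics/top0.png

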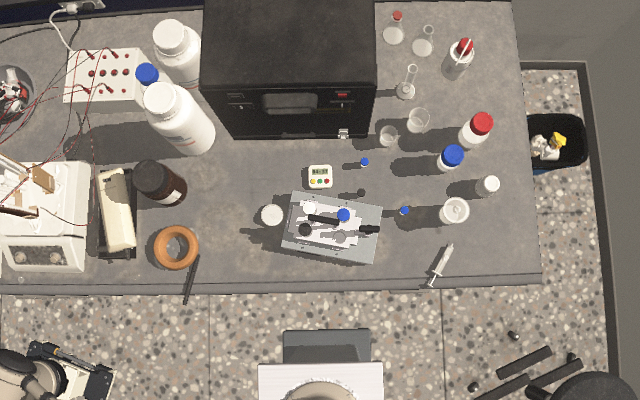

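Both views show the shaker: top around (332,228) with the clamp knob at about (369,229), handle at about (323,219); side view around (302,225). I'll zoom in on both.

```bash
python3 - <<'E'
import cv2
a=cv2.imread('pics/top0.png')[180:275,270:395]; b=cv2.imread('pics/side0.png')[160:270,255:355]
cv2.imwrite('pics/t1.png',cv2.resize(a,None,fx=6,fy=6,interpolation=2)); cv2.imwrite('pics/s1.png',cv2.resize(b,None,fx=5,fy=5,interpolation=2))
E
```

```text
(no output)
```

View pics/t1.png

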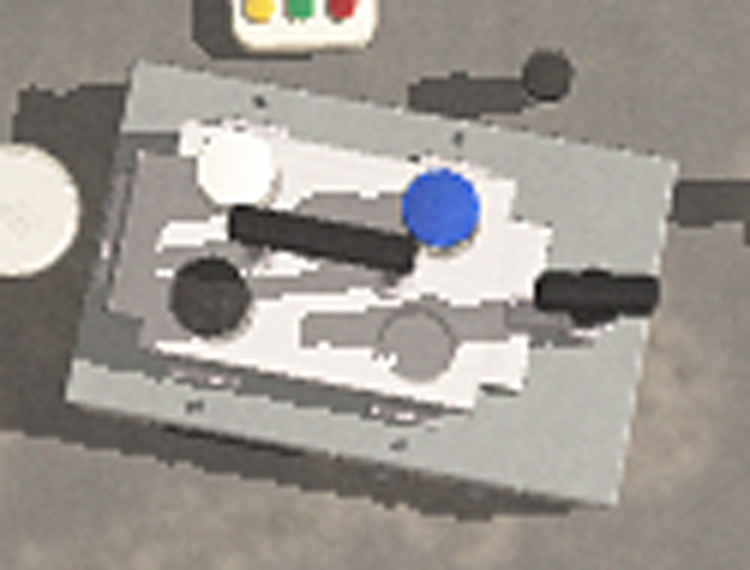

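View pics/s1.png

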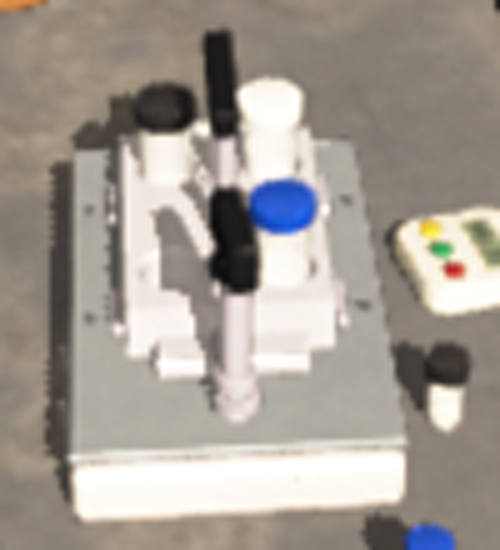

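```bash
cat > h.py <<'E'
import numpy as np, cv2
from plant import vision
def cams(): return {n:vision.capture(n) for n in('side','top')}
def proj(c,P):
    P=np.atleast_2d(P); T=np.linalg.inv(c['pose']); q=P@T[:3,:3].T+T[:3,3]; q=q*[1,-1,-1]
    f=200/np.tan(np.radians(c['vfov'])/2); K=np.array([[f,0,c['cx']],[0,f,c['cy']],[0,0,1]])
    return cv2.projectPoints(q,np.zeros(3),np.zeros(3),K,np.array(c['dist'],float))[0][:,0]
def loc(p,L,a=0):
    L=np.array(L,float); c,s=np.cos(p[2]),np.sin(p[2]); return np.c_[p[0]+c*L[:,0]-s*L[:,1],p[1]+s*L[:,0]+c*L[:,1],L[:,2]]
E
python3 - <<'E'
from h import *
from scipy.optimize import least_squares
C=cams()
C0=[(75,118,46),(75,-118,46),(-75,-118,46),(-75,118,46)]
H=[(0,18+37,157),(0,18-37,157)]
top=np.array([(138,62),(677,160),(615,507),(68,402),(231,222),(415,256)])
top=(top+.5)/6-.5+[270,180]
side=np.array([(403,440),(72,455),(217,33),(224,134)]);side=(side+.5)/5-.5+[255,160]
SL=[(75,-118,46),(-75,-118,46),(0,55,157),(0,-19,143)]
kt=(np.array([(536,290),(658,291)])+.5)/6-.5+[270,180]
def r(p,split=False):
    a=proj(C['top'],loc(p,C0+H))-top; b=proj(C['side'],loc(p,SL))-side
    k=lambda:0
    ck=loc(p,[(0,-90,154)])[0]; d=np.array([-np.sin(p[2]+p[3]),np.cos(p[2]+p[3]),0])*24
    e=proj(C['top'],[ck+d,ck-d])-kt
    return (a,b,e) if split else np.r_[a.ravel(),b.ravel(),e.ravel()]
s=least_squares(r,[500,-50,-.2,0]); print(s.x); print(*[x.round(1) for x in r(s.x,True)],sep='\n')
p=s.x; print('clamp',loc(p,[(0,-90,141)]),'handle',loc(p,[(0,18,150)]))
E
```

```text
[ 4.93739088e+02 -4.04424648e+01 -2.14449013e-01  1.76543096e-01]
[[-1.  -1. ]
 [ 0.  -0.6]
 [ 0.2 -0.1]
 [-1.1 -0.1]
 [-0.6 -0.7]
 [ 0.2 -0.5]]
[[ 0.3  0.7]
 [-1.5  1.3]
 [-1.1 -0.3]
 [-0.7  2. ]]
[[-0.1 -0.4]
 [ 0.4 -0.4]]
clamp [[ 474.58626939 -128.38090655  141.        ]] handle [[497.56965156 -22.8547764  150.        ]]
```

```bash
cat > step.py <<'E'
# usage: step.py x y z yaw  x y z yaw ...  : rows (tool frame) from current pose, tool down
import sys,numpy as np
from scipy.spatial.transform import Rotation as R
from plant import get_obs
o=get_obs(); R0=R.from_euler('xyz',o['tcp_rot']); p=o['tool_pos']
print(p.round(1),o['tcp_rot'].round(3))
v=np.array(sys.argv[1:],float).reshape(-1,4)
for t in v:
    print('dp',(R0.inv().apply(t[:3]-p)/1000).round(4),'rot',(R0.inv()*R.from_euler('xyz',[np.pi,0,t[3]])).as_rotvec().round(4))
E
python3 step.py 400 200 228 2.16 474.6 -128.4 228 1.533
```

```text
[176.8 494.1 226.3] [-3.141 -0.     2.798]
dp [-0.3093 -0.2017 -0.0016] rot [-9.000e-04  2.000e-04  6.378e-01]
dp [-0.4902 -0.4857 -0.0013] rot [-8.0000e-04  4.0000e-04  1.2648e+00]
```

```bash
python3 -m pendant '{"dp":[[-0.309,-0.202,0],[-0.309,-0.202,0],[-0.309,-0.202,0],[-0.309,-0.202,0],[-0.309,-0.202,0],[-0.309,-0.202,0],[-0.490,-0.486,0],[-0.490,-0.486,0]],"rotation":[[0,0,0.638],[0,0,0.638],[0,0,0.638],[0,0,0.638],[0,0,0.638],[0,0,0.638],[0,0,1.265],[0,0,1.265]]}' 0.06; python3 step.py 474.6 -128.4 228 1.533
```

```text
time: 1.2
tool_pos: [427.8, 76.2, 226.6]
tcp_rot: [3.142, -0.0, 1.779]
contact_force: [0.6, 0.2, 0.1]
grip_width: 59.8
finger_force: 0.0
[427.8  76.2 226.6] [ 3.142 -0.     1.779]
dp [-0.2098  0.0035 -0.0014] rot [ 1.000e-04 -1.000e-04  2.458e-01]
```

```bash
python3 -m pendant '{"dp":[[-0.210,0.0035,0],[-0.210,0.0035,0],[-0.210,0.0035,0],[-0.210,0.0035,0],[-0.210,0.0035,0]],"rotation":[[0,0,0.246],[0,0,0.246],[0,0,0.246],[0,0,0.246],[0,0,0.246]]}'; python3 step.py 474.6 -128.4 122 1.533
python3 - <<'E'
from h import *
for n,c in cams().items():
    u,v=proj(c,[[475,-128,160]])[0].astype(int); a=c['pixels'][v-60:v+60,u-70:u+70,::-1]
    cv2.imwrite(f'pics/{n}2.png',cv2.resize(a,None,fx=3,fy=3,interpolation=2))
a=np.vstack([cv2.imread(f'pics/{n}2.png') for n in('side','top')]);cv2.imwrite('pics/c2.png',cv2.resize(np.hstack([a[:360],a[360:]]),(800,343)))
E
```

```text
time: 1.82
tool_pos: [475.5, -127.8, 226.2]
tcp_rot: [-3.141, -0.0, 1.536]
contact_force: [-0.1, 0.4, 0.1]
grip_width: 60.1
finger_force: 0.0
[ 475.5 -127.8  226.2] [-3.141 -0.     1.536]
dp [-0.0006 -0.0008  0.1042] rot [-0.0007 -0.0003  0.0028]
```

View pics/c2.png

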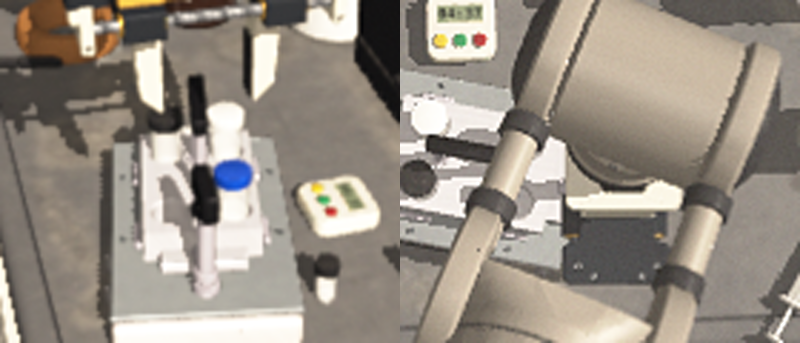

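The side view shows the fingertips at about (155,108) and (260,95), straddling the knob at (207,190). I'll descend and grip it.

```bash
python3 -m pendant '{"dp":[[-0.0006,-0.0008,0.04],[-0.0006,-0.0008,0.08],[-0.0006,-0.0008,0.104],[-0.0006,-0.0008,0.104]],"rotation":[[0,0,0],[0,0,0],[0,0,0],[0,0,0]]}' && python3 -m pendant '{"dp":[[0,0,0],[0,0,0],[0,0,0],[0,0,0],[0,0,0],[0,0,0]],"rotation":[[0,0,0],[0,0,0],[0,0,0],[0,0,0],[0,0,0],[0,0,0]]}' 0
```

```text
time: 2.42
tool_pos: [473.5, -125.1, 121.5]
tcp_rot: [-3.138, -0.002, 1.541]
contact_force: [-0.3, 0.3, 1.1]
grip_width: 60.1
finger_force: 0.0
time: 3.18
tool_pos: [475.1, -127.1, 123.1]
tcp_rot: [3.141, 0.0, 1.539]
contact_force: [0.1, 0.9, 2.9]
grip_width: 22.5
finger_force: 30.0
```

Width is 22.5 mm rather than 14, which is probably the round hub visible in the top picture. The turn needs only 0.06 N m, so I'll turn and check the result.

```bash
Z='[0,0,0]'; python3 -m pendant '{"dp":[[0,0,0],[0,0,0],[0,0,0],[0,0,0],[0,0,0],[0,0,0],[0,0,0],[0,0,0]],"rotation":[[0,0,-0.08],[0,0,-0.18],[0,0,-0.28],[0,0,-0.38],[0,0,-0.48],[0,0,-0.58],[0,0,-0.65],[0,0,-0.65]]}'; python3 - <<'E'
from h import *
from plant import get_obs
o=get_obs();print(o['moment'],o['contact_force'])
c=cams()['side']
u,v=proj(c,[[475,-128,110]])[0].astype(int); a=c['pixels'][v-50:v+50,u-60:u+60,::-1]
cv2.imwrite('pics/c3.png',cv2.resize(a,None,fx=5,fy=5,interpolation=2))
E
```

```text
time: 4.18
tool_pos: [474.3, -127.3, 123.0]
tcp_rot: [-3.141, -0.0, 2.19]
contact_force: [-2.6, -0.7, 5.0]
grip_width: 22.5
finger_force: 30.0
[-0.196071    0.42468402  0.01535148] [-2.56430191 -0.6966132   5.02793992]
```

View pics/c3.png

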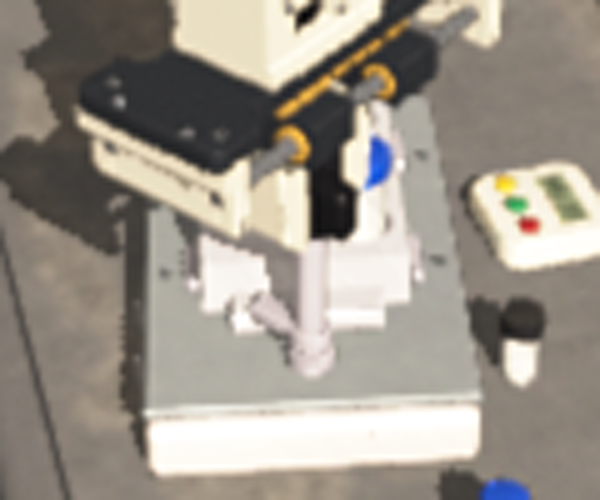

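The toe now points left-up, from the stem (312,345) to about (255,305), so it follows the gripper without slipping. Next is the second half of the turn, then release and rise.

```bash
python3 -m pendant '{"dp":[[0,0,0],[0,0,0],[0,0,0],[0,0,0],[0,0,0],[0,0,0],[0,0,0],[0,0,0]],"rotation":[[0,0,-0.08],[0,0,-0.18],[0,0,-0.28],[0,0,-0.38],[0,0,-0.48],[0,0,-0.58],[0,0,-0.68],[0,0,-0.68]]}'; python3 -c "
from plant import get_obs
print(get_obs()['moment'])"
python3 -m pendant '{"dp":[[0,0,0],[0,0,0],[0,0,0],[0,0,0],[0,0,-0.02],[0,0,-0.05],[0,0,-0.09],[0,0,-0.09]],"rotation":[[0,0,0],[0,0,0],[0,0,0],[0,0,0],[0,0,0],[0,0,0],[0,0,0],[0,0,0]]}' 0.06
python3 step.py 497.6 -22.9 212 1.356
python3 - <<'E'
from h import *
c=cams()['side']
u,v=proj(c,[[475,-90,110]])[0].astype(int); a=c['pixels'][v-60:v+60,u-60:u+60,::-1]
cv2.imwrite('pics/c4.png',cv2.resize(a,None,fx=5,fy=5,interpolation=2)[:,:600])
E
```

```text
time: 5.28
tool_pos: [473.8, -127.9, 123.0]
tcp_rot: [-3.14, -0.001, 2.87]
contact_force: [-5.2, -5.7, 6.3]
grip_width: 22.4
finger_force: 30.0
[-0.75790955  0.84080973  0.04448783]
time: 6.28
tool_pos: [476.3, -127.5, 215.5]
tcp_rot: [-3.141, 0.006, 2.869]
contact_force: [-0.3, -0.2, -1.3]
grip_width: 60.0
finger_force: 0.0
[ 476.3 -127.5  215.5] [-3.141  0.006  2.869]
dp [0.0076 0.1065 0.0034] rot [0.0041 0.0056 1.513 ]
```

View pics/c4.png

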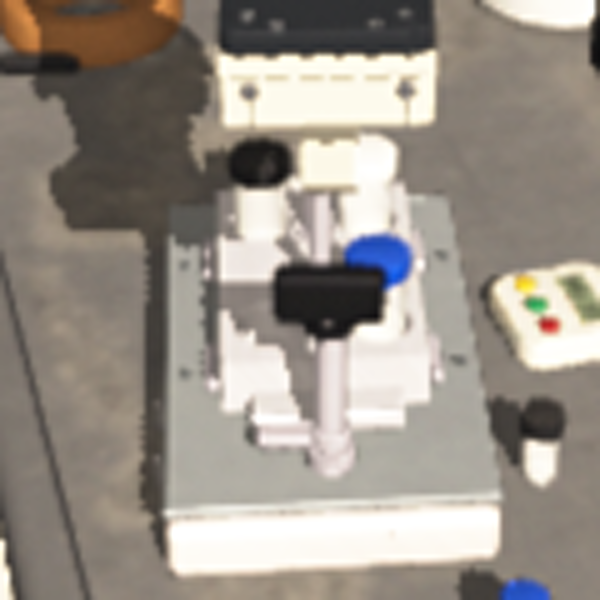

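The knob wing now lies across the shaker, with the toe pointing left at (280,438), clear of the flange, and the block undisturbed. Next I go above the handle.

```bash
python3 -m pendant '{"dp":[[0.0076,0.03,0],[0.0076,0.06,0],[0.0076,0.09,0],[0.0076,0.1065,0],[0.0076,0.1065,0],[0.0076,0.1065,0],[0.0076,0.1065,0],[0.0076,0.1065,0]],"rotation":[[0,0,0.18],[0,0,0.36],[0,0,0.54],[0,0,0.72],[0,0,0.9],[0,0,1.08],[0,0,1.26],[0,0,1.44]]}'; python3 -m pendant '{"dp":[[0,0,0],[0,0,0]],"rotation":[[0,0,0.073],[0,0,0.073]]}';python3 step.py 497.6 -22.9 131 1.356
python3 - <<'E'
from h import *
c=cams()['side']
u,v=proj(c,[[490,-40,150]])[0].astype(int); a=c['pixels'][v-60:v+60,u-60:u+60,::-1]
cv2.imwrite('pics/c5.png',cv2.resize(a,None,fx=5,fy=5,interpolation=2)[:,:600])
E
```

```text
time: 7.38
tool_pos: [495.2, -22.1, 211.0]
tcp_rot: [-3.138, -0.0, 1.423]
contact_force: [-0.1, -0.2, -0.0]
grip_width: 60.3
finger_force: 0.0
time: 7.62
tool_pos: [495.4, -22.2, 211.3]
tcp_rot: [-3.139, -0.0, 1.357]
contact_force: [-0.4, 0.4, -0.8]
grip_width: 60.2
finger_force: 0.0
[495.4 -22.2 211.3] [-3.139 -0.     1.357]
dp [-0.0002  0.0025  0.0803] rot [-0.0028 -0.0001  0.0005]
```

View pics/c5.png

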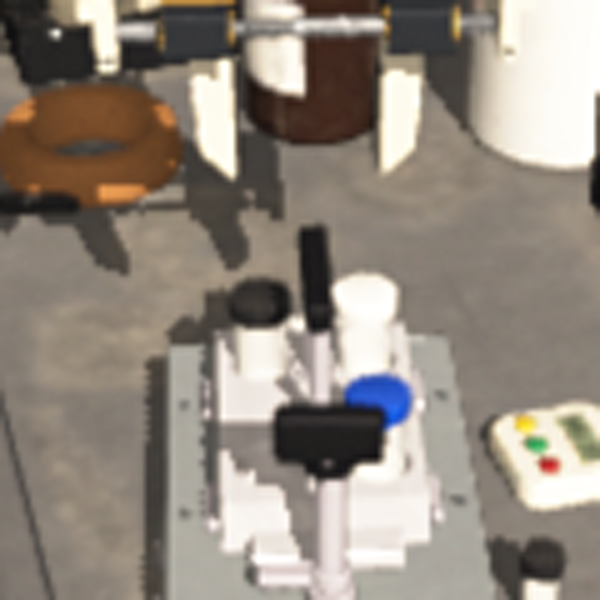

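The fingertips at (225,170) and (395,170) straddle the handle bar at (315,280). I'll descend 80 mm and close.

```bash
python3 -m pendant '{"dp":[[0,0.0025,0.03],[0,0.0025,0.055],[0,0.0025,0.075],[0,0.0025,0.080],[0,0.0025,0.080]],"rotation":[[0,0,0],[0,0,0],[0,0,0],[0,0,0],[0,0,0]]}' && python3 -m pendant '{"dp":[[0,0,0],[0,0,0],[0,0,0],[0,0,0],[0,0,0],[0,0,0],[0,0,0]],"rotation":[[0,0,0],[0,0,0],[0,0,0],[0,0,0],[0,0,0],[0,0,0],[0,0,0]]}' 0
```

```text
time: 8.35
tool_pos: [498.6, -22.9, 132.8]
tcp_rot: [-3.141, -0.0, 1.356]
contact_force: [1.0, 0.7, 0.2]
grip_width: 59.9
finger_force: 0.0
time: 9.22
tool_pos: [498.5, -22.9, 132.7]
tcp_rot: [-3.141, -0.0, 1.356]
contact_force: [-0.8, -0.9, 0.7]
grip_width: 13.6
finger_force: 30.0
```

Good grip on the bar (13.6 mm). Now a slow first lift, then a check.

```bash
python3 -m pendant '{"dp":[[0,0,-0.002],[0,0,-0.005],[0,0,-0.009],[0,0,-0.014],[0,0,-0.019],[0,0,-0.024],[0,0,-0.028],[0,0,-0.030]],"rotation":[[0,0,0],[0,0,0],[0,0,0],[0,0,0],[0,0,0],[0,0,0],[0,0,0],[0,0,0]]}'; python3 -c "
from plant import get_obs
print(get_obs()['moment'])"
python3 - <<'E'
from h import *
c=cams()['side']
u,v=proj(c,[[490,-40,130]])[0].astype(int); a=c['pixels'][v-60:v+60,u-60:u+60,::-1]
cv2.imwrite('pics/c6.png',cv2.resize(a,None,fx=5,fy=5,interpolation=2)[:,:600])
E
```

```text
time: 10.22
tool_pos: [498.6, -22.9, 163.0]
tcp_rot: [3.141, -0.0, 1.356]
contact_force: [0.4, -0.5, -3.8]
grip_width: 13.9
finger_force: 30.0
[-0.07160316  0.12508451 -0.00858693]
```

View pics/c6.png

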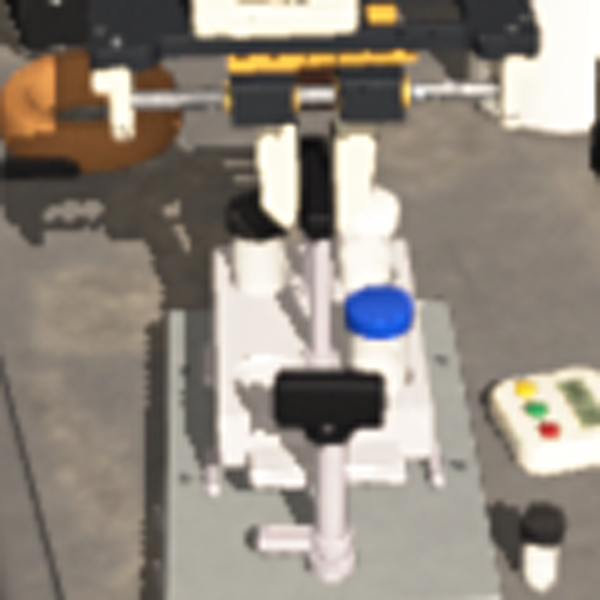

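The block is clear of the platform and level: its front flange at (325,475) is above the rails, three vials are in place, and it sits clear of the toe (285,540) and knob. I'll lift 120 mm more.

```bash
python3 -m pendant '{"dp":[[0,0,-0.003],[0,0,-0.009],[0,0,-0.017],[0,0,-0.026],[0,0,-0.035],[0,0,-0.044],[0,0,-0.053],[0,0,-0.060]],"rotation":[[0,0,0],[0,0,0],[0,0,0],[0,0,0],[0,0,0],[0,0,0],[0,0,0],[0,0,0]]}'; python3 -m pendant '{"dp":[[0,0,-0.008],[0,0,-0.017],[0,0,-0.026],[0,0,-0.035],[0,0,-0.044],[0,0,-0.052],[0,0,-0.058],[0,0,-0.060]],"rotation":[[0,0,0],[0,0,0],[0,0,0],[0,0,0],[0,0,0],[0,0,0],[0,0,0],[0,0,0]]}';  python3 -m pendant '{"dp":[[0,0,0],[0,0,0],[0,0,0],[0,0,0]],"rotation":[[0,0,0],[0,0,0],[0,0,0],[0,0,0]]}'
python3 - <<'E'
from h import *
c=cams()['side']
u,v=proj(c,[[490,-40,180]])[0].astype(int); a=c['pixels'][v-70:v+80,u-70:u+70,::-1]
cv2.imwrite('pics/c7.png',cv2.resize(a,None,fx=4,fy=4,interpolation=2)[:600])
E
```

```text
time: 11.32
tool_pos: [498.6, -22.9, 223.4]
tcp_rot: [3.141, -0.0, 1.356]
contact_force: [0.4, -0.1, -4.2]
grip_width: 14.0
finger_force: 30.0
time: 12.32
tool_pos: [498.6, -22.9, 283.1]
tcp_rot: [3.141, -0.0, 1.356]
contact_force: [0.6, -0.4, -4.6]
grip_width: 13.6
finger_force: 30.0
time: 12.82
tool_pos: [498.5, -22.9, 282.6]
tcp_rot: [-3.141, -0.0, 1.356]
contact_force: [0.6, -0.2, -4.2]
grip_width: 13.6
finger_force: 30.0
```

View pics/c7.png

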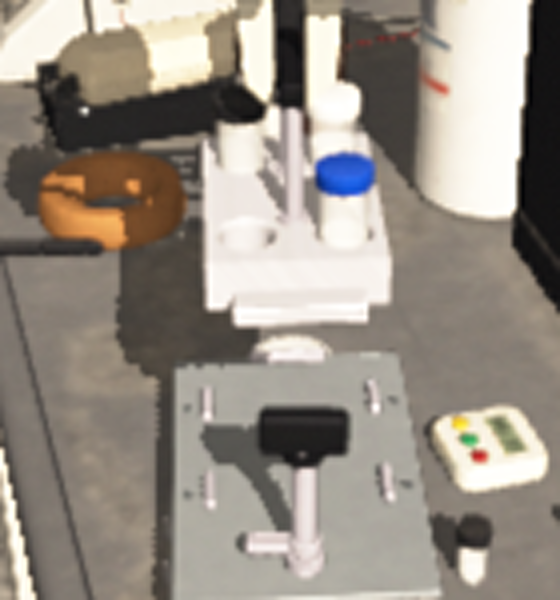

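The block hangs at about (300,230) over the shaker, with all three vials upright and the empty well in front. I'll check level against a projected model, then hand in.

```bash
python3 - <<'E'
from h import *
c=cams()['side']
o=proj(c,[[490,-40,180]])[0].astype(int)
p=[493.74,-40.44,-.2144]
L=[(-35,-70,196),(35,-70,196),(-48,-52,224),(48,-52,224),(-48,88,224),(48,88,224)]
print(((proj(c,loc(p,L))-o+70+.5)*4-.5).round())
E
```

```text
[[229. 330.]
 [364. 325.]
 [201. 266.]
 [386. 260.]
 [198. 141.]
 [362. 136.]]
```

Residuals match those of the original fit (about 1.5 px), so the block is level and about 150 mm up.

```bash
python3 -c "
from plant import workorder
print(workorder.close_job())"
```

```text
the job is handed in; nothing more can be done
None
```

I turned the clamp about 76° (1.33 rad), which swung its toe clear of the flange, and lifted the block with its three vials to about 150 mm above the platform; it was held level over the shaker when I handed the job in, with no verdict returned.

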